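# Stack the slip clutch: separator plate, then toothed disc

## Task

Put the next two plates on the lathe's slip clutch: first lower the steel separator plate over the hub so that its two outward tabs slide down the slots of the drum onto the hub's cork flange, then fit the brown cork-faced disc on top of it, turning it under light pressure until its inward teeth find the hub's splines and it slides fully home. Press gently, never force a plate: both must end lying flat and fully down, let go, with the separator below the disc. Leave every other thing where it is.

Things in the scene. Friction and masses are not known exactly. Their poses are not given: they have to be found in the camera images.
- clutch: the lathe's slip clutch, fixed, its axis upright (z); origin under the middle of its wooden block, on the shelf top. Heights in mm over the origin. Block 140 (x) by 110 (y), 18 high; dark cast drum on it, 92 across, floor top at 26. On its +x and -x sides the drum is open above 26: room for a gripper closing along x, turned up to about 35 degrees either way. Hub in the middle
- slot_left (a point): mouth of the drum slot at the clutch's +y, 39 from the axis, 72 high. Axes as the clutch. The slot lies between two upright drum fingers, each 10 by 10, 34 to 44 from the axis, tops at 72, standing on the drum floor; it is 14.6 wide, centred on the clutch's y axis, and open at the top
- slot_right (a point): mouth of the like slot at the clutch's -y
- flange (a point): on the axis, on top of the hub's cork-faced flange (56 across), 48 over the shelf: the separator lies on it. Axes as the clutch
- spline_end (a point): on the axis at the upper end of the hub's six splines (6 wide, 32 over their tips, on a core 25 across), 70 over the shelf; they run down to the flange. Above: nose tapering from 25 to 18 (height 76), 10 mm stud up to 96. The hub turns stiffly (0.25 N m). Its spline angle varies, does NOT follow this point's or the clutch's yaw and is not measured; it repeats every 60 degrees
- separator_mid (a point): centre (half-way up) of the loose steel separator plate, lying on a pine blank (48 across, 25 high, fixed): ring 60 across, 6 thick, plain bore 37, two outward tabs 12 wide along its own +y and -y, 86 over their ends; rim flat where it faces its own x, the best grip. 0.07 to 0.13 kg. Fitted: a tab in each drum slot (1.3 play each side; either tab in either slot), underside on the flange
- disc_mid (a point): centre (half-way up) of the loose cork-faced brown disc, on a like blank: ring 64 across, 7 thick, six inward teeth 5.6 wide, 28 over their tips, one on its own +x; grip across the rim at any angle. 0.05 to 0.11 kg. Teeth go between the splines (6 degrees, 1.5 mm play), underside 54 over the shelf when home; off the splines the teeth rest on them, underside at about 69
- separator: the same plate, origin under its centre; hard parts: 3 to 8 N of press is plenty, 35 N between plate and clutch would damage it
- disc: the same disc, origin under its centre; 3 to 8 N of press is plenty, 35 N against the clutch or the separator would damage it
- tama_mid (a point): centre of the yellow lacquered ball, 60 across, on a walnut ring (leave)
- horn_disk_mid (a point): centre of the horn polishing disk, 80 across, 18 high (leave)
- jar_mid (a point): centre of the squat stoneware jar with lid, 96 across, 83 high (leave)
- pressure_plate_mid (a point): dark cast pressure plate of the clutch with three springs, 68 across, 86 over its tabs, 25 high, point 4.5 above its underside (leave)
- nut_mid (a point): centre of the clutch's brass nut, 30 across, 12 high (leave)
- spanner_mid (a point): middle of a steel spanner lying flat, 170 long (leave)
- ken1_mid (a point): middle of an unfinished pine ken spike, 162 long, upright in the walnut stand (leave)
- ken2_mid (a point): as ken1
- ken3_mid (a point): as ken1
Things that resemble listed ones, but are neither listed nor needed, are in the scene too. Leave any blue look-alike of the disc alone.

How it is judged:
By the outcome, as a careful person would: the job done as asked, in the order asked, and still so for the second after the job is handed in, with the robot touching nothing.
It also fails if it takes over 61 s, if anything falls off the work surface, if the arm or the gripper's body presses on something with over 40 N, if the wrist force passes 120 N, or if a joint passes its speed limit or range.

## Robot

A 7-joint arm with a two-finger parallel gripper is mounted at the origin on the work surface. World frame = base frame: x ahead of the robot, y to its left, z up, the work surface at z = 0. Lengths are in m, angles in rad, forces in N, time in s.
With the tool pointing down it reaches from about 0.4 to 0.875 m from the base axis. Payload 6.5 kg.
Tool frame: the origin (TCP) lies between the finger pads; the fingertips stand 25 mm ahead of it and the grasp point (between the pads) lies 6 mm ahead of it; z points along the fingers, y is the line along which they close (so a half turn about z gives the same grasp; the last joint's range is limited). The gripper opens to 88 mm and grips with 3 to 60 N. Pads are 18 mm wide; open, the fingers measure 123 mm over their backs; the gripper's body (75 mm by 187 mm) begins 45 mm behind the grasp point.
Start: joints at [1.203, 0.536, -0.004, 1.538, 0.003, 1.067, -0.071], TCP at [0.193, -0.621, 0.264] pointing down, gripper open.
Joint ranges: [-2.7, 2.7], [-0.37, 2.16], [-1.27, 1.26], [0.24, 2.4], [-1.31, 4.45], [0.19, 1.91], [-2.76, 2.76]. Speed limits (rad/s): [2.39, 2.39, 3.14, 3.14, 3.14, 3.14, 3.14].

## Interface

Orientations are given as a 3x3 rotation matrix whose columns are the frame's x, y, z axes.
In Python, from rig import robot, snapshot gives the robot as it stands. The module is installed in compiled form; this text tells all that it offers.
- The arm moves only by the tool step_arm, never from a script. Its arguments are lists of equal length, an entry for each row: "delta_pos": the shift along the tool's x, y, z in units of 50 mm (1.0 is 50 mm), a list of three; "twist": the turn, a rotation vector about the tool's x, y, z in units of 180 degrees (1.0 is 180 degrees), a list of three; "grip": the finger opening in mm, from 0 to 88.1. A call has 1 to 5 rows; each row shifts and turns the commanded pose from where the row before left it, along the tool's axes as they then stand; what a row does not reach is not made up. A row lasts 1/8 s, in which the tool goes at most 62.5 mm and 10.7 degrees, less where a joint would pass 70% of its speed; a pose out of reach is approached as far as the arm can. A call with a number of a shift or a turn outside -1 to 1 is refused whole. A call with a gripper value outside its range is refused whole. The fingers move at their own pace and stop on an object; "squeeze" is the grip in N (left out, the last holds). Time passes only in rows, so rows that do not move let the fingers close. It gives the time, the measured TCP pose, the force, the opening and the grip force at its end, in the units of the state.
- robot.state(): the state, without advancing time (a new reading comes with each control period).
- snapshot(name): name is "scene" or "top" or "wrist"; returns a dict with "frame" (400x640x3 uint8, red, green, blue), "fovy" (degrees; the focal length in pixels is half the picture's height over the tangent of half this angle, whatever the lens; pixels are square), "cx", "cy" (the principal point, pixels), "R" (3x3) and "t" (3): a world point X has camera coordinates R X + t. Camera axes: x right, y down, z forward; pixel columns grow to the right and rows downward; lengths in m; the calibration is good to about 2 mm. A picture is of the moment at which its call begins. There is no depth.
- robot.sign_off(): hands the job in; it is judged then, once.
The state is a dict: "time_s": time; "joint_pos": joint angles; "qd": joint speeds; "tau": joint torques, N m; "eef_pos": TCP position; "tcp_rot": TCP orientation; "wrist_force": force on the tool from outside, world axes, zero at the start; "ft_torque": the same for the moment, N m; "finger_gap": finger opening in m; "gripper_force": force on a finger pad.
Only numpy, scipy, OpenCV 4.12 (cv2) and the standard library are available. Lean on these libraries where they do the work, as an engineer would, in place of code of your own. Each camera call takes 0.05 s, during which the arm holds its last target. There are 200 camera calls.

## Working session

There is one attempt and no reset: what is moved stays moved. The work goes in short steps, Python scripts to look and compute and a tool call to move; the robot and the scene stay as the last step left them, time stands still between calls to the robot, and variables do not carry over. Pictures are saved under pics/ and viewed, at most 10 in all, crops included, and the job is handed in when it is done.

Besides the shell and the picture viewer there is one more tool, called after ">>>" by a JSON object that holds its "method" and its "body", one argument or row to a line. step_arm: Moves the arm, as the interface text tells. Its arguments: {"type":"object","properties":{"delta_pos":{"type":"array"},"twist":{"type":"array"},"grip":{"type":"array"},"squeeze":{"type":"number"}},"required":["delta_pos","twist","grip"]}

```bash
mkdir -p pics
python3 - <<'E'
from rig import robot, snapshot
import cv2,pickle,numpy as np
d={}
for n in("scene","top","wrist"):
    s=snapshot(n);d[n]=s;cv2.imwrite(f"pics/{n}0.png",s["frame"][:,:,::-1])
    print(n,s["fovy"],s["cx"],s["cy"],np.round(s["R"],3).tolist(),np.round(s["t"],3), (-s["R"].T@s["t"]).round(3))
pickle.dump(d,open("d0.pkl","wb"))
st=robot.state();print(st)
E
```

```text
scene 50.497010897748595 319.1496788271712 205.8062592139256 [[0.275, 0.961, 0.024], [0.551, -0.137, -0.823], [-0.788, 0.239, -0.568]] [-0.14  -0.253  1.785] [ 1.583 -0.327  0.809]
top 54.10808498908545 318.6965800509749 196.77486945581674 [[-0.018, -1.0, -0.002], [-0.995, 0.018, -0.096], [0.096, 0.001, -0.995]] [-0.011  0.594  1.007] [ 0.494 -0.022  1.059]
wrist 61.408811727896214 322.0586715917536 199.96867821896006 [[0.299, -0.954, -0.002], [-0.907, -0.284, 0.311], [-0.298, -0.091, -0.95]] [-0.649 -0.044  0.392] [ 0.27  -0.596  0.384]
{'time_s': 0.15, 'joint_pos': array([ 1.2027761 ,  0.53699278, -0.00442621,  1.53862537,  0.00256082,
        1.06730079, -0.07123131]), 'qd': array([ 0.00233934, -0.00145456, -0.00076815, -0.00307134, -0.00110786,
        0.00023579, -0.00041962]), 'tau': array([ 1.48294475e-03, -5.71331012e+01,  9.91810821e-01, -2.51830244e+01,
       -5.61634940e-02,  1.51443738e-02,  1.00525540e-04]), 'eef_pos': array([ 0.19308721, -0.62020341,  0.26304812]), 'tcp_rot': array([[ 9.54793864e-01,  2.97268339e-01, -4.60021198e-04],
       [ 2.97268687e-01, -9.54793064e-01,  1.23805197e-03],
       [-7.11913961e-05, -1.31883432e-03, -9.99999128e-01]]), 'wrist_force': array([ 1.08943719, -0.31721338, -0.18890793]), 'ft_torque': array([0.00607643, 0.02473538, 0.03445833]), 'gripper_force': 0.0, 'finger_gap': 0.08819256219559957}
```

View pics/scene0.png

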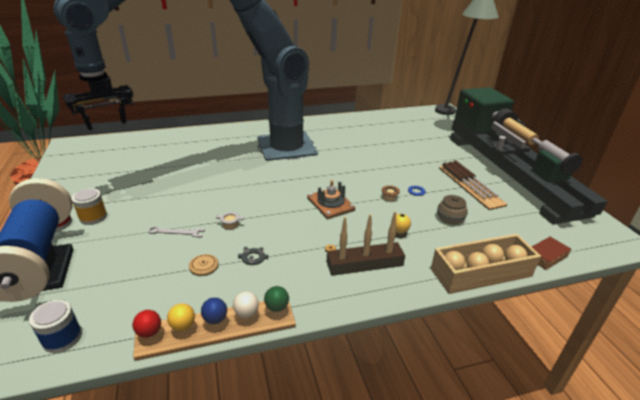

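View pics/top0.png

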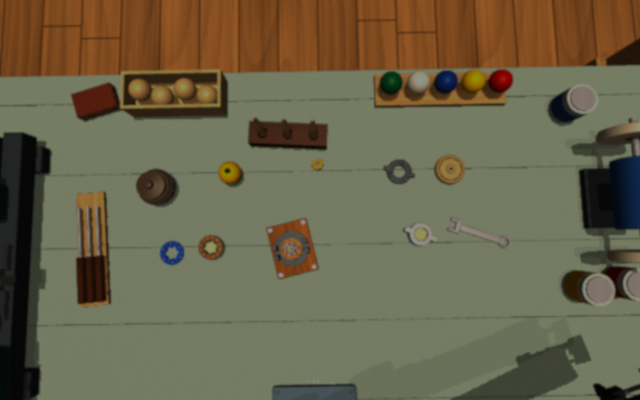

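The top view shows a clutch at (292,249) on an orange block, a light steel ring with two tabs at (421,234), a brown ring at (211,247), a blue ring at (172,253), and a dark tabbed part at (399,171). The dark part is the pressure plate. The separator is the light one at (421,234), and the disc is the brown one at (211,247), not the blue one. I'll confirm this in an enlarged crop.

```bash
cat > h.py <<'E'
import numpy as np,cv2,pickle
from rig import robot,snapshot
def f(s): return 200/np.tan(np.radians(s["fovy"])/2)
def px2w(s,u,v,z):
    d=np.array([(u-s["cx"])/f(s),(v-s["cy"])/f(s),1.]);d=s["R"].T@d;c=-s["R"].T@s["t"]
    return c+d*(z-c[2])/d[2]
def w2px(s,X):
    p=(s["R"]@np.atleast_2d(X).T).T+s["t"];return np.c_[s["cx"]+f(s)*p[:,0]/p[:,2],s["cy"]+f(s)*p[:,1]/p[:,2]]
E
python3 - <<'E'
from h import *
s=pickle.load(open("d0.pkl","rb"))["top"];im=s["frame"][:,:,::-1]
out=[cv2.resize(im[v-30:v+30,u-30:u+30],(390,290 if 0 else 390),interpolation=cv2.INTER_CUBIC) for u,v in((292,249),(421,234))]
o2=cv2.resize(im[232:272,150:250-0],(780,200*1),interpolation=cv2.INTER_CUBIC) if 0 else cv2.resize(im[235:265,152:232],(780,210),interpolation=cv2.INTER_CUBIC)
a=np.hstack(out)
cv2.imwrite("pics/crop1.png",np.vstack([a[:380],o2]))
for n,u,v,z in(("clutch",292,249,.026),("sep",421,234,.031),("disc",211,247,.032)):print(n,px2w(s,u,v,z).round(4))
E
```

```text
clutch [0.458  0.0507 0.026 ]
sep [ 0.491  -0.2871  0.031 ]
disc [0.4672 0.2613 0.032 ]
```

View pics/crop1.png

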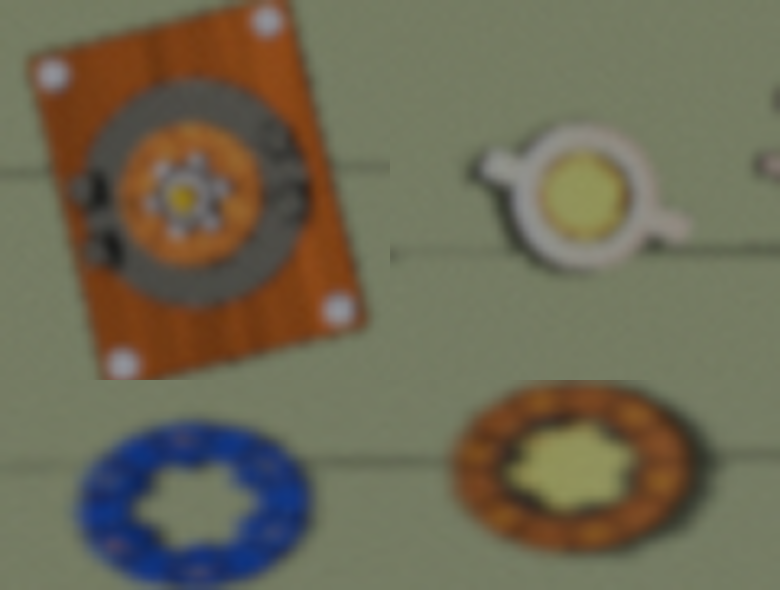

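The crop confirms it. The top row shows the clutch, with its drum fingers left and right in the picture, and the steel separator with tabs at upper left and lower right. The bottom row shows the blue look-alike and the brown disc on its blank. Next I'll plan the approach over the separator.

```bash
cat >> h.py <<'E'
from scipy.spatial.transform import Rotation as Ro
def Rt(a): # tool down, y axis at world angle a (deg)
    a=np.radians(a);c,s=np.cos(a),np.sin(a);return np.array([[-s,c,0],[c,s,0],[0,0,-1.]])
def yaw(R): return np.degrees(np.arctan2(R[1,1],R[0,1]))
def plan(p1,a1,n,p0=None,a0=None,dec=2):
    st=robot.state()
    if p0 is None:p0=st["eef_pos"];R=st["tcp_rot"].copy()
    else:R=Rt(a0)
    a0=yaw(R)
    P=np.array(p0,float);D=[];T=[]
    for i in range(1,n+1):
        pt=p0+(np.array(p1)-p0)*i/n;Rn=Rt(a0+(a1-a0)*i/n)
        d=np.round(R.T@(pt-P)/.05,dec)+0.;tw=np.round(Ro.from_matrix(R.T@Rn).as_rotvec()/np.pi,max(dec,3))+0.
        P=P+R@d*.05;R=R@Ro.from_rotvec(tw*np.pi).as_matrix();D.append(d.tolist());T.append(tw.tolist())
    for i in range(0,n,5):print(D[i:i+5],T[i:i+5])
    print("end",P.round(4),round(yaw(R),2))
def st():
    s=robot.state();print(round(s["time_s"],2),s["eef_pos"].round(4),"yaw",yaw(s["tcp_rot"]).round(2),"tilt",s["tcp_rot"][:2,2].round(4),"F",s["wrist_force"].round(2),"M",s["ft_torque"].round(3),"gap",round(s["finger_gap"]*1e3,1),s["gripper_force"],"q7",round(s["joint_pos"][6],2))
E
python3 -c "
from h import *
plan([.491,-.287,.20],-17.5,10)"
```

```text
[[0.77, -0.46, 0.13], [0.8, -0.38, 0.12], [0.85, -0.31, 0.13], [0.86, -0.22, 0.13], [0.88, -0.13, 0.12]] [[0.0, 0.0, -0.031], [0.0, 0.0, -0.03], [0.0, 0.0, -0.031], [0.0, 0.0, -0.031], [0.0, 0.0, -0.03]]
[[0.9, -0.06, 0.13], [0.89, 0.04, 0.13], [0.89, 0.12, 0.12], [0.87, 0.2, 0.13], [0.84, 0.29, 0.13]] [[0.0, 0.0, -0.031], [0.0, 0.0, -0.031], [0.0, 0.0, -0.03], [0.0, 0.0, -0.031], [0.0, 0.0, -0.031]]
end [ 0.4909 -0.287   0.1998] -17.45
```

>>> {"method": "step_arm", "body": {
  "delta_pos": [
    [0.77,-0.46,0.13],
    [0.8,-0.38,0.12],
    [0.85,-0.31,0.13],
    [0.86,-0.22,0.13],
    [0.88,-0.13,0.12]
  ],
  "twist": [
    [0,0,-0.031],
    [0,0,-0.03],
    [0,0,-0.031],
    [0,0,-0.031],
    [0,0,-0.03]
  ],
  "grip": [88,88,88,88,88]
}}

```text
time_s: 0.78
eef_pos: [0.3428, -0.4531, 0.2319]
tcp_rot: [[0.707, 0.707, -0.0], [0.707, -0.707, 0.0], [-0.0, -0.0, -1.0]]
wrist_force: [0.3, 0.7, 0.6]
finger_gap: 0.0881
gripper_force: 0.0
```

>>> {"method": "step_arm", "body": {
  "delta_pos": [
    [0.9,-0.06,0.13],
    [0.89,0.04,0.13],
    [0.89,0.12,0.12],
    [0.87,0.2,0.13],
    [0.84,0.29,0.13]
  ],
  "twist": [
    [0,0,-0.031],
    [0,0,-0.031],
    [0,0,-0.03],
    [0,0,-0.031],
    [0,0,-0.031]
  ],
  "grip": [88,88,88,88,88]
}}

```text
time_s: 1.4
eef_pos: [0.4917, -0.2864, 0.1999]
tcp_rot: [[0.297, 0.955, -0.0], [0.955, -0.297, 0.0], [-0.0, -0.0, -1.0]]
wrist_force: [0.2, -0.9, 0.5]
finger_gap: 0.0881
gripper_force: 0.0
```

>>> {"method": "step_arm", "body": {
  "delta_pos": [
    [0,0,0],
    [0,0,0]
  ],
  "twist": [
    [0,0,0],
    [0,0,0]
  ],
  "grip": [88,88]
}}

```text
time_s: 1.65
eef_pos: [0.4904, -0.2882, 0.2]
tcp_rot: [[0.301, 0.954, -0.001], [0.954, -0.301, -0.0], [-0.001, -0.001, -1.0]]
wrist_force: [-0.1, -0.7, -0.5]
finger_gap: 0.0879
gripper_force: 0.0
```

Run:
```python
from h import *
st()
s=snapshot("wrist");pickle.dump(s,open("w1.pkl","wb"));cv2.imwrite("pics/w1.png",s["frame"][:,:,::-1])
print(w2px(s,[.491,-.287,.031]))
```

```text
1.65 [ 0.4904 -0.2882  0.2   ] yaw -17.52 tilt [-0.001  -0.0004] F [-0.14 -0.67 -0.49] M [-0.112 -0.051 -0.023] gap 87.9 0.0 q7 -0.02
[[322.76494131 183.50492385]]
```

View pics/w1.png

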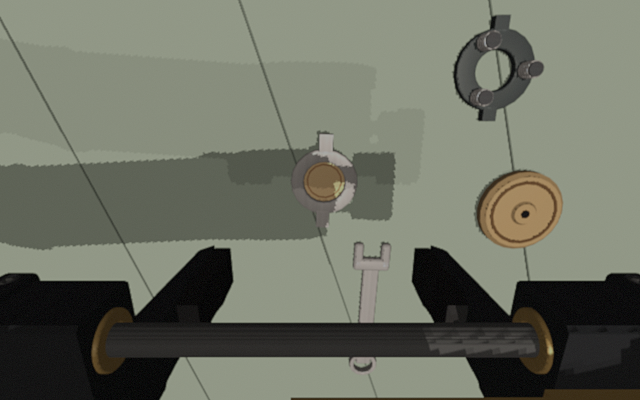

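The wrist view shows the separator at (324,181), with its tabs up at (326,143) and down at (320,218), partly in shadow. Its spanner, horn disk and pressure plate neighbours are all well clear. I'll fit a model of its edges to the picture.

```bash
cat >> h.py <<'E'
from scipy.optimize import differential_evolution
def circ(r,z,n=180,skip=None):
    t=np.linspace(0,2*np.pi,n,endpoint=False)
    if skip is not None:t=t[skip(t)]
    return np.c_[r*np.cos(t),r*np.sin(t),np.full(len(t),z)], np.c_[np.cos(t),np.sin(t),0*t]
def seg(a,b,nrm,n=30):
    a,b=np.array(a),np.array(b);k=np.linspace(0,1,n)[:,None];return a+(b-a)*k,np.repeat([nrm],n,0)
def fit(s,parts,x0,y0,a0,dr=.012,da=25,blur=1.0):
    g=cv2.GaussianBlur(s["frame"],(0,0),blur).astype(np.float32)
    gx=[cv2.Sobel(g[:,:,c],cv2.CV_32F,1,0)/8 for c in range(3)];gy=[cv2.Sobel(g[:,:,c],cv2.CV_32F,0,1)/8 for c in range(3)]
    P=np.vstack([p[0] for p in parts]);N=np.vstack([p[1] for p in parts]);W=np.concatenate([np.full(len(p[0]),1.) for p in parts])
    def cost(q):
        c,sn=np.cos(q[2]),np.sin(q[2]);M=np.array([[c,-sn,0],[sn,c,0],[0,0,1]])
        X=P@M.T+[q[0],q[1],0];u=w2px(s,X);v=w2px(s,X+N@M.T*1e-3)-u;v/=np.linalg.norm(v,axis=1)[:,None]+1e-9
        m=0
        for c3 in range(3):
            a=cv2.remap(gx[c3],u[:,0].astype(np.float32),u[:,1].astype(np.float32),1).ravel();b=cv2.remap(gy[c3],u[:,0].astype(np.float32),u[:,1].astype(np.float32),1).ravel()
            m=m+np.minimum(abs(a*v[:,0]+b*v[:,1]),25)
        return -(m*W).mean()
    a0=np.radians(a0);da=np.radians(da)
    r=differential_evolution(cost,[(x0-dr,x0+dr),(y0-dr,y0+dr),(a0-da,a0+da)],seed=1,popsize=25,tol=1e-6)
    return np.r_[r.x[:2],np.degrees(r.x[2]),r.fun]
def sep(zb):
    zt=zb+.006;sk=lambda t:(abs(np.cos(t))>.25)&(abs(np.cos(t))<.9)
    L=[circ(.030,zt,skip=sk),circ(.0185,zt)]
    for sg in(1,-1):
        for e in(1,-1):L.append(seg([e*.006,sg*.031,zt],[e*.006,sg*.043,zt],[1,0,0]))
        L.append(seg([-.006,sg*.043,zt],[.006,sg*.043,zt],[0,1,0],20))
    return L
def block(z=.018):
    L=[]
    for e in(1,-1):
        L.append(seg([e*.07,-.05,z],[e*.07,.05,z],[1,0,0],120));L.append(seg([-.065,e*.055,z],[.065,e*.055,z],[0,1,0],140))
    return L
E
python3 - <<'E'
from h import *
s=pickle.load(open("w1.pkl","rb"));r=fit(s,sep(.025),.491,-.288,-17.5);print("sep wrist",r.round(4))
t=pickle.load(open("d0.pkl","rb"))["top"];print("sep top",fit(t,sep(.025),.491,-.288,-17.5).round(4))
print("clutch top",fit(t,block(),.458,.051,14.3).round(4))
p=np.r_[r[:2],.028-.0+.002+.006];print(p);plan(p,r[2],5)
E
```

```text
sep wrist [  0.4921  -0.2871 -19.7439 -26.1493]
sep top [  0.4917  -0.2872 -20.0449 -24.9551]
clutch top [  0.46     0.0516  13.5948 -32.0611]
[ 0.49213516 -0.28711276  0.036     ]
[[0.01, 0.01, 0.66], [0.01, 0.0, 0.65], [0.01, 0.01, 0.66], [0.01, 0.0, 0.66], [0.01, 0.01, 0.65]] [[0.0, 0.0, 0.002], [0.0, 0.0, 0.003], [0.0, 0.0, 0.002], [0.0, 0.0, 0.003], [0.0, 0.0, 0.002]]
end [ 0.4921 -0.2871  0.0361] -19.74
```

>>> {"method": "step_arm", "body": {
  "delta_pos": [
    [0.01,0.01,0.66],
    [0.01,0.0,0.65],
    [0.01,0.01,0.66],
    [0.01,0.0,0.66],
    [0.01,0.01,0.65]
  ],
  "twist": [
    [0,0,0.002],
    [0,0,0.003],
    [0,0,0.002],
    [0,0,0.003],
    [0,0,0.002]
  ],
  "grip": [88,88,88,88,88]
}}

```text
time_s: 2.33
eef_pos: [0.4922, -0.2876, 0.0354]
tcp_rot: [[0.339, 0.941, -0.0], [0.941, -0.339, -0.001], [-0.001, 0.0, -1.0]]
wrist_force: [-0.1, -0.2, -0.2]
finger_gap: 0.0878
gripper_force: 0.0
```

>>> {"method": "step_arm", "body": {
  "delta_pos": [
    [0,0,0],
    [0,0,0],
    [0,0,0],
    [0,0,0],
    [0,0,0]
  ],
  "twist": [
    [0,0,0],
    [0,0,0],
    [0,0,0],
    [0,0,0],
    [0,0,0]
  ],
  "grip": [70,50,50,50,50],
  "squeeze": 12
}}

```text
time_s: 2.95
eef_pos: [0.4938, -0.2864, 0.0376]
tcp_rot: [[0.336, 0.942, 0.001], [0.942, -0.336, -0.001], [-0.001, 0.002, -1.0]]
wrist_force: [-1.8, -0.8, 7.1]
finger_gap: 0.0585
gripper_force: 12.0
```

```bash
python3 -c "
from h import *
st()"
```

```text
2.95 [ 0.4938 -0.2864  0.0376] yaw -19.63 tilt [ 0.0014 -0.0014] F [-1.75 -0.81  7.14] M [-0.139  0.311 -0.067] gap 58.5 11.999962292611599 q7 -0.14
```

```bash
python3 -c "
from h import *
plan([.4921,-.2871,.12],-19.7,2,p0=[.4921,-.2871,.036],a0=-19.7)
plan([.46,.0516,.2],13.6,8,p0=[.4921,-.2871,.12],a0=-19.7)"
```

```text
[[0.0, 0.0, -0.84], [0.0, 0.0, -0.84]] [[0.0, 0.0, 0.0], [0.0, 0.0, 0.0]]
end [ 0.4921 -0.2871  0.12  ] -19.7
[[0.77, -0.36, -0.2], [0.79, -0.31, -0.2], [0.82, -0.24, -0.2], [0.83, -0.19, -0.2], [0.84, -0.12, -0.2]] [[0.0, 0.0, -0.023], [0.0, 0.0, -0.023], [0.0, 0.0, -0.023], [0.0, 0.0, -0.024], [0.0, 0.0, -0.023]]
[[0.85, -0.07, -0.2], [0.85, 0.0, -0.2], [0.85, 0.06, -0.2]] [[0.0, 0.0, -0.023], [0.0, 0.0, -0.023], [0.0, 0.0, -0.023]]
end [0.4598 0.0518 0.2   ] 13.6
```

>>> {"method": "step_arm", "body": {
  "delta_pos": [
    [0,0,-0.34],
    [0,0,-0.5],
    [0,0,-0.84]
  ],
  "twist": [
    [0,0,0],
    [0,0,0],
    [0,0,0]
  ],
  "grip": [50,50,50],
  "squeeze": 25
}}

```text
time_s: 3.32
eef_pos: [0.4925, -0.2851, 0.1211]
tcp_rot: [[0.335, 0.942, -0.002], [0.942, -0.335, 0.001], [0.0, -0.002, -1.0]]
wrist_force: [0.0, -0.1, -0.2]
finger_gap: 0.058
gripper_force: 25.0
```

>>> {"method": "step_arm", "body": {
  "delta_pos": [
    [0.77,-0.36,-0.2],
    [0.79,-0.31,-0.2],
    [0.82,-0.24,-0.2],
    [0.83,-0.19,-0.2],
    [0.84,-0.12,-0.2]
  ],
  "twist": [
    [0,0,-0.023],
    [0,0,-0.023],
    [0,0,-0.023],
    [0,0,-0.024],
    [0,0,-0.023]
  ],
  "grip": [50,50,50,50,50]
}}

```text
time_s: 3.95
eef_pos: [0.4728, -0.0726, 0.1716]
tcp_rot: [[-0.025, 1.0, 0.001], [1.0, 0.025, -0.001], [-0.001, 0.001, -1.0]]
wrist_force: [0.3, 0.2, -1.0]
finger_gap: 0.0576
gripper_force: 25.0
```

>>> {"method": "step_arm", "body": {
  "delta_pos": [
    [0.85,-0.07,-0.2],
    [0.85,0,-0.2],
    [0.85,0.06,-0.2],
    [0,0,0],
    [0,0,0]
  ],
  "twist": [
    [0,0,-0.023],
    [0,0,-0.023],
    [0,0,-0.023],
    [0,0,0],
    [0,0,0]
  ],
  "grip": [50,50,50,50,50]
}}

```text
time_s: 4.58
eef_pos: [0.4604, 0.0524, 0.2006]
tcp_rot: [[-0.236, 0.972, 0.0], [0.972, 0.236, -0.001], [-0.001, 0.0, -1.0]]
wrist_force: [-1.0, -0.9, -1.2]
finger_gap: 0.0578
gripper_force: 25.0
```

Run:
```python
from h import *
st()
s=snapshot("wrist");pickle.dump(s,open("w2.pkl","wb"));cv2.imwrite("pics/w2.png",s["frame"][:,:,::-1])
print(w2px(s,[.46,.0516,.048]))
r=fit(s,block(),.46,.0516,13.6);print("clutch",r.round(4))
e=robot.state()["eef_pos"];print("held",fit(s,sep(e[2]-.006-.005),e[0],e[1],13.6,da=8).round(4))
```

```text
4.58 [0.4604 0.0524 0.2006] yaw 13.65 tilt [ 0.0004 -0.001 ] F [-0.95 -0.86 -1.18] M [-0.035 -0.095  0.003] gap 57.8 24.997567757964134 q7 -0.22
[[321.5319482  191.11388085]]
clutch [  0.4604   0.054   13.472  -43.9398]
held [  0.4599   0.0531  13.3532 -23.6248]
```

View pics/w2.png

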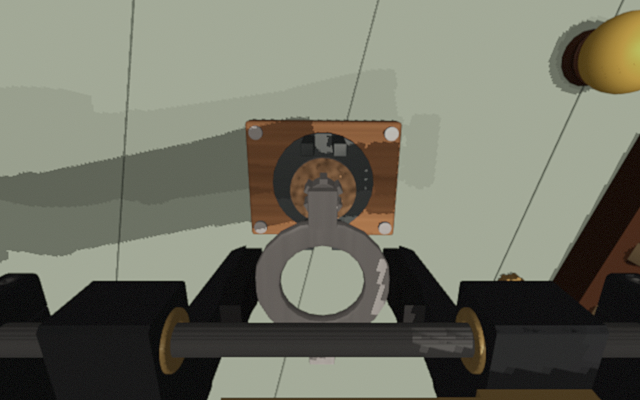

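The wrist view shows the held separator, with its near tab at (322,205), over the clutch. The block corners are at (247,122) and (400,122), the drum is centred near (323,182), and the far slot fingers are at (308,145) and (338,145). I'll refine the clutch pose with more of its edges.

Run:
```python
from h import *
def fing(sgs):
    L=[]
    for sg in sgs:
        for e in(1,-1):
            for x in(.0073,.0173):L.append(seg([e*x,sg*.034,.072],[e*x,sg*.044,.072],[1,0,0],30))
            L.append(seg([e*.0073,sg*.034,.072],[e*.0173,sg*.034,.072],[0,1,0],20));L.append(seg([e*.0073,sg*.044,.072],[e*.0173,sg*.044,.072],[0,1,0],20))
    return L
d=pickle.load(open("d0.pkl","rb"));s=pickle.load(open("w2.pkl","rb"))
far=lambda t:np.sin(t)<.2
dr=[circ(.046,.026,skip=lambda t:(abs(np.cos(t))>.5)&(np.sin(t)<.5))]
for n,c,sg in(("w2",s,(-1,)),("top",d["top"],(1,-1)),("scene",d["scene"],(1,-1))):
    F=fing(sg)
    print(n,"block",fit(c,block(),.46,.0525,13.6,dr=.006,da=4,blur=.8).round(4))
    print("  fing",fit(c,F,.46,.0525,13.6,dr=.006,da=4,blur=.8).round(4))
    print("  all",fit(c,block()+F+dr,.46,.0525,13.6,dr=.006,da=4,blur=.8).round(4))
```

```text
w2 block [  0.4604   0.054   13.4623 -46.4358]
  fing [  0.4603   0.0523  13.7124 -22.3961]
  all [  0.4605   0.0535  13.3156 -36.5591]
top block [  0.46     0.0518  13.4002 -35.1304]
  fing [  0.4621   0.0466  16.0342 -15.9286]
  all [  0.4599   0.0522  13.1319 -26.0982]
scene block [  0.466    0.0465  11.9029 -42.5893]
  fing [  0.466    0.0503  14.0377 -43.3364]
  all [  0.4651   0.0493  17.5965 -39.4986]
```

```bash
python3 -c "
from h import *
plan([.4607,.0526,.094],13.4,4)"
```

```text
[[0.0, 0.0, 0.53], [0.01, 0.01, 0.53], [0.0, 0.0, 0.54], [0.0, 0.0, 0.53]] [[0.0, 0.0, 0.0], [0.0, 0.0, 0.001], [0.0, 0.0, 0.0], [0.0, 0.0, 0.0]]
end [0.4607 0.0524 0.0939] 13.4
```

>>> {"method": "step_arm", "body": {
  "delta_pos": [
    [0,0,0.53],
    [0.01,0.01,0.53],
    [0,0,0.54],
    [0,0,0.53],
    [0,0,0]
  ],
  "twist": [
    [0,0,0],
    [0,0,0.001],
    [0,0,0],
    [0,0,0],
    [0,0,0]
  ],
  "grip": [50,50,50,50,50]
}}

```text
time_s: 5.25
eef_pos: [0.4594, 0.0523, 0.0923]
tcp_rot: [[-0.232, 0.973, -0.004], [0.973, 0.232, -0.001], [-0.0, -0.004, -1.0]]
wrist_force: [0.3, -0.1, -1.5]
finger_gap: 0.0582
gripper_force: 25.0
```

Run:
```python
from h import *
st()
s=snapshot("wrist");pickle.dump(s,open("w3.pkl","wb"));cv2.imwrite("pics/w3.png",cv2.resize(s["frame"][150:350,190:450,::-1],(780,600),interpolation=cv2.INTER_CUBIC))
```

```text
5.25 [0.4594 0.0523 0.0923] yaw 13.41 tilt [-0.0042 -0.0012] F [ 0.3  -0.13 -1.46] M [-0.035 -0.059 -0.004] gap 58.2 24.997844584286213 q7 -0.37
```

View pics/w3.png

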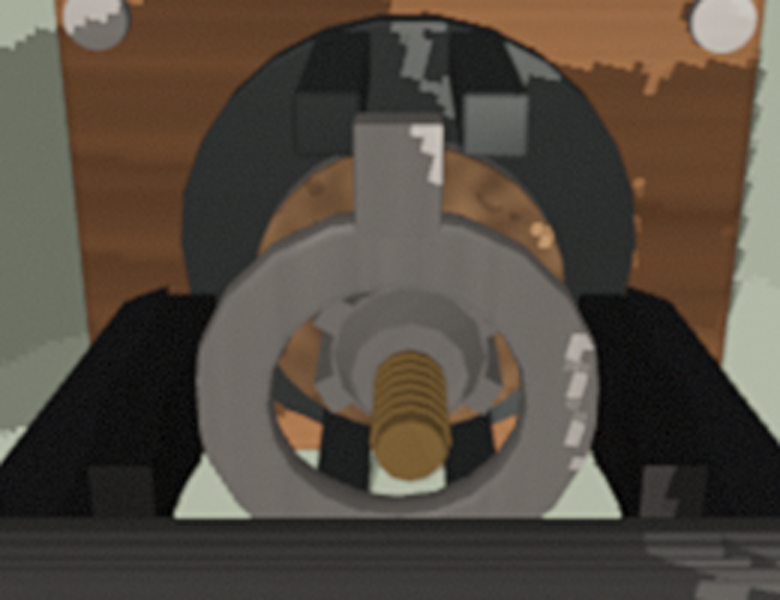

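The enlarged wrist crop shows the tab at crop x 354–444 and the slot between the finger tops at x 362–464. The stud is at about x 411 and the ring centre at x 398. The plate therefore needs a small shift along tool +y, and maybe a small turn. I'll compute both.

Run:
```python
from h import *
s=pickle.load(open("w3.pkl","rb"));st=robot.state();e=np.array([.4594,.0523,.0923]);R=Rt(13.41)
def T(u,v,z):return (R.T@(px2w(s,190+u/3,150+v/3,z)-e)*1e3).round(2)
print("finger tops L",T(329,123,.072),"R",T(496,123,.072),"inner",T(362,123,.072),T(464,123,.072))
print("stud top",T(410,446,.096),"nose face",T(408,362,.076))
zt=.0923-.0066
print("tab end",T(354,120,zt),T(444,120,zt),"ring L/R",T(197,385,zt),T(598,385,zt),"bore",T(271,395,zt),T(524,395,zt))
```

```text
finger tops L [ 38.84 -10.11  20.3 ] R [38.9  14.33 20.3 ] inner [38.85 -5.28 20.3 ] [38.89  9.65 20.3 ]
stud top [ 0.33  1.74 -3.7 ] nose face [ 1.67  1.61 16.3 ]
tab end [43.34 -5.8   6.6 ] [43.37  6.09  6.6 ] ring L/R [  3.4  -28.95   6.6 ] [ 3.61 28.92  6.6 ] bore [  1.79 -18.32   6.6 ] [ 1.92 18.33  6.6 ]
```

>>> {"method": "step_arm", "body": {
  "delta_pos": [
    [0,0.034,0],
    [0,0,0],
    [0,0,0.04]
  ],
  "twist": [
    [0,0,0.003],
    [0,0,0],
    [0,0,0]
  ],
  "grip": [50,50,50]
}}

```text
time_s: 5.68
eef_pos: [0.463, 0.0542, 0.0923]
tcp_rot: [[-0.224, 0.975, 0.001], [0.975, 0.224, 0.0], [-0.0, 0.001, -1.0]]
wrist_force: [-0.6, 0.2, -1.8]
finger_gap: 0.0578
gripper_force: 25.0
```

Run:
```python
from h import *
st()
s=snapshot("wrist");pickle.dump(s,open("w4.pkl","wb"));st()
def fing(sgs):
    L=[]
    for sg in sgs:
        for e in(1,-1):
            for x in(.0073,.0173):L.append(seg([e*x,sg*.034,.072],[e*x,sg*.044,.072],[1,0,0],30))
            L.append(seg([e*.0073,sg*.034,.072],[e*.0173,sg*.034,.072],[0,1,0],20))
    return L
e=robot.state()["eef_pos"];R=Rt(yaw(robot.state()["tcp_rot"]))
tabs=[circ(.0185,0,skip=lambda t:np.sin(t)>-.3),seg([.006,.032,0],[.006,.043,0],[1,0,0]),seg([-.006,.032,0],[-.006,.043,0],[1,0,0]),seg([-.006,.043,0],[.006,.043,0],[0,1,0],20)]
tabs=[(p+[0,0,e[2]-.0066],n) for p,n in tabs]
for n,P in(("fing+",fing((1,))),("tab",tabs)):
    r=fit(s,P,e[0],e[1],13.5,dr=.004,da=4,blur=.7);print(n,(R.T@(np.r_[r[:2],e[2]]-e)*1e3).round(2),r[2:])
```

```text
5.67 [0.463  0.0542 0.0923] yaw 12.96 tilt [0.0014 0.0001] F [-0.57  0.19 -1.81] M [ 0.032 -0.052  0.037] gap 57.8 24.997762329876423 q7 -0.38
5.72 [0.4626 0.0541 0.0919] yaw 12.97 tilt [ 0.0006 -0.0001] F [-0.78  0.62 -2.15] M [-0.059 -0.091  0.023] gap 58.1 24.997765123844147 q7 -0.38
fing+ [-0.81 -0.99  0.  ] [ 15.56658084 -19.55709625]
tab [0.13 0.24 0.  ] [ 13.12799265 -32.10996567]
```

```bash
cat >> h.py <<'E'
def track(a,b,u0,u1,v0,v1,m=14):
    k=6;A=cv2.resize(a["frame"][v0:v1,u0:u1],None,fx=k,fy=k,interpolation=2);B=cv2.resize(b["frame"][v0-m:v1+m,u0-m:u1+m],None,fx=k,fy=k,interpolation=2)
    r=cv2.matchTemplate(B,A,cv2.TM_CCOEFF_NORMED);_,q,_,l=cv2.minMaxLoc(r);return np.array(l)/k-m,round(q,3)
E
python3 - <<'E'
from h import *
a=pickle.load(open("w3.pkl","rb"));b=pickle.load(open("w4.pkl","rb"))
R=[(286,314,178,204),(342,368,178,204),(313,340,265,310),(306,340,190,215)]
for n,r in zip(("Lf","Rf","stud","tab"),R):print(n,track(a,b,*r))
e=np.array([.4626,.0541,.0919]);M=Rt(12.97)
def T(u,v,z,d):return (M.T@(px2w(b,190+u/3+d[0],150+v/3+d[1],z)-e)*1e3).round(2)
print(T(329,123,.072,track(a,b,*R[0])[0]),T(496,123,.072,track(a,b,*R[1])[0]),"stud",T(410,446,.096,track(a,b,*R[2])[0]),"tab",T(399,120,e[2]-.0066,track(a,b,*R[3])[0]))
E
```

```text
Lf (array([0., 0.]), 0.891)
Rf (array([-10.66666667,   1.16666667]), 0.447)
stud (array([-7.5       ,  1.66666667]), 0.677)
tab (array([-0.33333333,  0.        ]), 0.763)
[38.83 -9.67 19.9 ] [38.3 10.1 19.9] stud [-0.5  -1.01 -4.1 ] tab [43.21  0.38  6.6 ]
```

>>> {"method": "step_arm", "body": {
  "delta_pos": [
    [0,0,0],
    [0,0,0]
  ],
  "twist": [
    [0,0,0],
    [0,0,0]
  ],
  "grip": [50,50]
}}

```text
time_s: 5.98
eef_pos: [0.4624, 0.0542, 0.0917]
tcp_rot: [[-0.225, 0.974, -0.0], [0.974, 0.225, -0.0], [-0.0, -0.0, -1.0]]
wrist_force: [-0.1, 0.4, -1.0]
finger_gap: 0.0577
gripper_force: 25.0
```

Run:
```python
from h import *
st()
s=snapshot("wrist");pickle.dump(s,open("w5.pkl","wb"));cv2.imwrite("pics/w5.png",cv2.resize(s["frame"][150:350,190:450,::-1],(780,600),interpolation=cv2.INTER_CUBIC));st()
```

```text
5.97 [0.4624 0.0542 0.0917] yaw 12.98 tilt [-0. -0.] F [-0.1   0.36 -0.95] M [-0.06  -0.101 -0.027] gap 57.7 24.99778501689434 q7 -0.38
6.03 [0.4624 0.0542 0.0917] yaw 12.97 tilt [-0.0001 -0.    ] F [-0.08  0.11 -1.26] M [-0.034 -0.112  0.028] gap 58.0 24.99773684889078 q7 -0.38
```

View pics/w5.png

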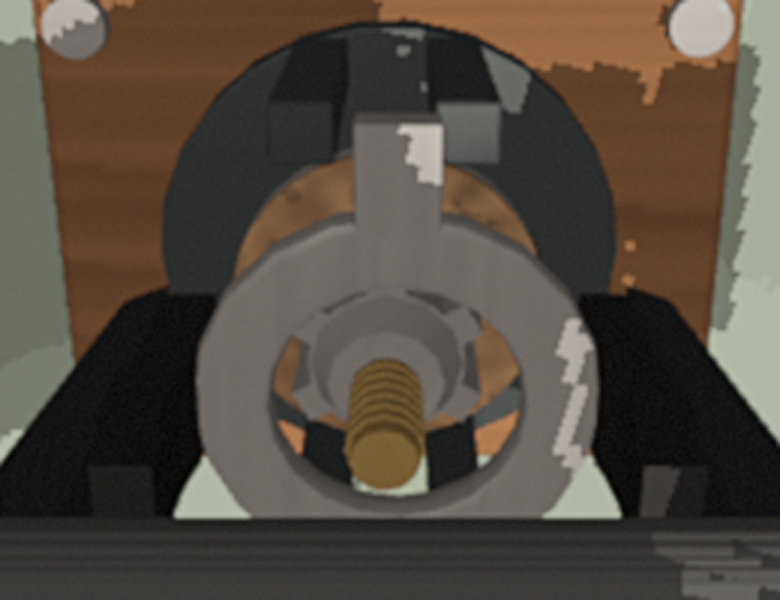

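Now settled. The slot centre is at crop x 385, the stud at 384 and the tab at 399, so the shift overshot because the previous reading had been taken mid-motion.

Run:
```python
from h import *
s=pickle.load(open("w5.pkl","rb"));e=np.array([.4624,.0542,.0917]);R=Rt(12.97)
def T(u,v,z):return (R.T@(px2w(s,190+u/3,150+v/3,z)-e)*1e3).round(2)
print("tops L",T(301,131,.072),"R",T(468.5,131,.072),"inner",T(334,131,.072),T(437,131,.072))
print("stud",T(383,458,.096),"nose",T(385,372,.076),"block corners-bolts",T(74,28,.02),T(700,26,.02))
zt=e[2]-.0066
print("tab",T(354,120,zt),T(444,120,zt))
```

```text
tops L [ 37.82 -14.13  19.7 ] R [37.85 10.35 19.7 ] inner [37.82 -9.3  19.7 ] [37.84  5.75 19.7 ]
stud [-1.16 -1.95 -4.3 ] nose [ 0.27 -1.88 15.7 ] block corners-bolts [ 42.68 -62.56  71.7 ] [43.24 58.56 71.7 ]
tab [43.36 -5.8   6.6 ] [43.37  6.09  6.6 ]
```

>>> {"method": "step_arm", "body": {
  "delta_pos": [
    [-0.028,-0.038,0],
    [0,0,0],
    [0,0,0],
    [0,0,0]
  ],
  "twist": [
    [0,0,0],
    [0,0,0],
    [0,0,0],
    [0,0,0]
  ],
  "grip": [50,50,50,50]
}}

```text
time_s: 6.52
eef_pos: [0.461, 0.0524, 0.0917]
tcp_rot: [[-0.225, 0.974, 0.0], [0.974, 0.225, 0.0], [0.0, 0.0, -1.0]]
wrist_force: [-0.6, 0.3, -1.7]
finger_gap: 0.0579
gripper_force: 25.0
```

Run:
```python
from h import *
st()
a=pickle.load(open("w5.pkl","rb"));b=snapshot("wrist");pickle.dump(b,open("w6.pkl","wb"));st()
for n,r in zip(("Lf","Rf","stud"),[(278,302,182,206),(337,358,182,206),(304,332,267,314)]):print(n,track(a,b,*r))
```

```text
6.53 [0.461  0.0524 0.0917] yaw 12.98 tilt [0.0001 0.    ] F [-0.62  0.25 -1.68] M [-0.053 -0.076 -0.033] gap 57.9 24.997821114957333 q7 -0.37
6.58 [0.4609 0.0524 0.0917] yaw 12.98 tilt [0. 0.] F [-0.11 -0.37 -0.69] M [-0.089 -0.096 -0.006] gap 58.1 24.997785799205303 q7 -0.37
Lf (array([ 4.16666667, -3.        ]), 0.965)
Rf (array([ 4.33333333, -3.        ]), 0.932)
stud (array([ 3.66666667, -2.83333333]), 0.908)
```

>>> {"method": "step_arm", "body": {
  "delta_pos": [
    [0,0,0.06],
    [0,0,0.06],
    [0,0,0.06],
    [0,0,0.06],
    [0,0,0]
  ],
  "twist": [
    [0,0,0],
    [0,0,0],
    [0,0,0],
    [0,0,0],
    [0,0,0]
  ],
  "grip": [50,50,50,50,50]
}}

```text
time_s: 7.2
eef_pos: [0.4607, 0.0524, 0.0794]
tcp_rot: [[-0.225, 0.974, -0.001], [0.974, 0.225, -0.0], [0.0, -0.001, -1.0]]
wrist_force: [-0.3, -0.4, -0.6]
finger_gap: 0.0578
gripper_force: 25.0
```

>>> {"method": "step_arm", "body": {
  "delta_pos": [
    [0,0,0.08],
    [0,0,0.08],
    [0,0,0.08],
    [0,0,0.08],
    [0,0,0]
  ],
  "twist": [
    [0,0,0],
    [0,0,0],
    [0,0,0],
    [0,0,0],
    [0,0,0]
  ],
  "grip": [50,50,50,50,50]
}}

```text
time_s: 7.82
eef_pos: [0.4607, 0.0524, 0.0634]
tcp_rot: [[-0.225, 0.974, -0.001], [0.974, 0.225, -0.0], [0.0, -0.001, -1.0]]
wrist_force: [-0.8, -0.1, -1.7]
finger_gap: 0.0581
gripper_force: 25.0
```

>>> {"method": "step_arm", "body": {
  "delta_pos": [
    [0,0,0.02],
    [0,0,0.02],
    [0,0,0]
  ],
  "twist": [
    [0,0,0],
    [0,0,0],
    [0,0,0]
  ],
  "grip": [50,50,50]
}}

```text
time_s: 8.2
eef_pos: [0.4609, 0.0524, 0.0617]
tcp_rot: [[-0.224, 0.974, -0.0], [0.974, 0.224, -0.0], [-0.0, -0.0, -1.0]]
wrist_force: [-0.1, 0.3, -1.1]
finger_gap: 0.0579
gripper_force: 25.0
```

>>> {"method": "step_arm", "body": {
  "delta_pos": [
    [0,0,0.02],
    [0,0,0],
    [0,0,0.02],
    [0,0,0]
  ],
  "twist": [
    [0,0,0],
    [0,0,0],
    [0,0,0],
    [0,0,0]
  ],
  "grip": [50,50,50,50]
}}

```text
time_s: 8.7
eef_pos: [0.461, 0.0524, 0.0605]
tcp_rot: [[-0.225, 0.974, 0.0], [0.974, 0.225, -0.001], [-0.001, 0.0, -1.0]]
wrist_force: [-3.2, -0.7, 13.5]
finger_gap: 0.0578
gripper_force: 25.0
```

>>> {"method": "step_arm", "body": {
  "delta_pos": [
    [0,0,-0.015],
    [0,0,0],
    [0,0,0],
    [0,0,0],
    [0,0,0]
  ],
  "twist": [
    [0,0,0],
    [0,0,0],
    [0,0,0],
    [0,0,0],
    [0,0,0]
  ],
  "grip": [58,60,70,82,82]
}}

```text
time_s: 9.32
eef_pos: [0.4609, 0.0524, 0.0604]
tcp_rot: [[-0.225, 0.974, -0.0], [0.974, 0.225, 0.0], [0.0, -0.0, -1.0]]
wrist_force: [0.2, -0.4, -0.2]
finger_gap: 0.082
gripper_force: 0.0
```

>>> {"method": "step_arm", "body": {
  "delta_pos": [
    [0,0,-0.3],
    [0,0,-0.6],
    [0,0,-0.95],
    [0,0,-0.95],
    [0,0,0]
  ],
  "twist": [
    [0,0,0],
    [0,0,0],
    [0,0,0],
    [0,0,0],
    [0,0,0]
  ],
  "grip": [84,84,84,84,84]
}}

```text
time_s: 9.95
eef_pos: [0.4631, 0.0528, 0.2044]
tcp_rot: [[-0.224, 0.975, 0.007], [0.975, 0.224, 0.0], [-0.001, 0.007, -1.0]]
wrist_force: [0.1, 0.8, -0.5]
finger_gap: 0.0838
gripper_force: 0.0
```

Run:
```python
from h import *
st()
s=snapshot("wrist");pickle.dump(s,open("w7.pkl","wb"));cv2.imwrite("pics/w7.png",cv2.resize(s["frame"][90:290,190:450,::-1],(780,600),interpolation=cv2.INTER_CUBIC));st()
```

```text
9.95 [0.4631 0.0528 0.2044] yaw 12.96 tilt [0.0074 0.0003] F [ 0.08  0.78 -0.54] M [-0.031 -0.055  0.02 ] gap 83.8 0.0 q7 -0.23
10.0 [0.4619 0.0524 0.2024] yaw 12.95 tilt [ 0.004  -0.0002] F [-0.29 -0.1  -0.61] M [-0.063 -0.106  0.039] gap 83.8 0.0 q7 -0.23
```

View pics/w7.png

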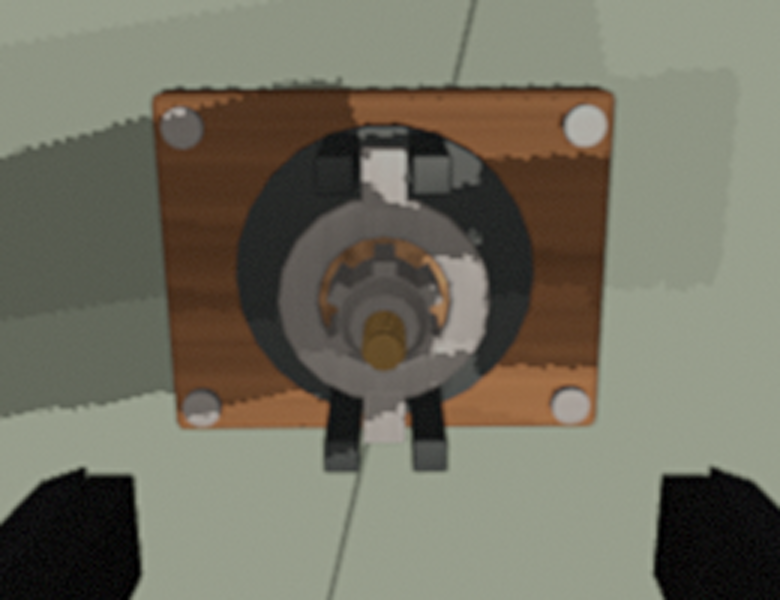

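The separator lies flat around the hub on the cork flange. Its far tab is between the fingers at crop (385,175) and its near tab is at (383,425). A spline points roughly up in the picture at (383,262). Next I'll go over the disc and fit the spline angle.

```bash
cat >> h.py <<'E'
def teeth(z):  # disc, top z
    L=[circ(.032,z)]
    for k in range(6):
        c,s=np.cos(k*np.pi/3),np.sin(k*np.pi/3);M=np.array([[c,-s,0],[s,c,0],[0,0,1]])
        for a,b,n,m in(([.014,.0028,z],[.017,.0028,z],[0,1,0],10),([.014,-.0028,z],[.017,-.0028,z],[0,1,0],10),([.014,-.0028,z],[.014,.0028,z],[1,0,0],12)):
            p,q=seg(a,b,n,m);L.append((p@M.T,q@M.T))
    return L
def spl(z=.070):
    L=[]
    for k in range(6):
        c,s=np.cos(k*np.pi/3),np.sin(k*np.pi/3);M=np.array([[c,-s,0],[s,c,0],[0,0,1]])
        for a,b,n,m in(([.0128,.003,z],[.0158,.003,z],[0,1,0],10),([.0128,-.003,z],[.0158,-.003,z],[0,1,0],10),([.016,-.003,z],[.016,.003,z],[1,0,0],12)):
            p,q=seg(a,b,n,m);L.append((p@M.T,q@M.T))
    return L
E
python3 - <<'E'
from h import *
s=pickle.load(open("w7.pkl","rb"))
for b in(.5,.8,1.2):print("spline",fit(s,spl(),.461,.053,43,dr=.003,da=30,blur=b).round(4))
for a0 in (33,38,43,48,53):print(a0,fit(s,spl(),.461,.0525,a0,dr=.0015,da=2.5,blur=.8).round(4))
t=pickle.load(open("d0.pkl","rb"))["top"];print("disc top",fit(t,teeth(.032),.467,.261,15,da=30).round(4))
plan([.467,.2615,.19],13,5,p0=[.4609,.0524,.2],a0=12.97)
E
```

```text
spline [  0.4605   0.0526  42.7097 -23.0927]
spline [ 4.60700e-01  5.54000e-02  5.58064e+01 -1.97113e+01]
spline [  0.4606   0.0554  55.1974 -16.7594]
33 [  0.4597   0.054   35.5    -14.4311]
38 [  0.4601   0.0529  40.5    -17.7755]
43 [  0.4604   0.0527  42.8353 -19.2131]
48 [  0.4607   0.0539  46.542  -18.2805]
53 [  0.4611   0.0539  50.5    -15.9495]
disc top [  0.4677   0.2627 -13.8377 -29.0269]
[[0.81, 0.21, 0.04], [0.81, 0.21, 0.04], [0.81, 0.21, 0.04], [0.81, 0.22, 0.04], [0.81, 0.21, 0.04]] [[0.0, 0.0, 0.0], [0.0, 0.0, 0.0], [0.0, 0.0, 0.0], [0.0, 0.0, 0.0], [0.0, 0.0, 0.0]]
end [0.4671 0.2616 0.19  ] 12.97
```

>>> {"method": "step_arm", "body": {
  "delta_pos": [
    [0.81,0.21,0.04],
    [0.81,0.21,0.04],
    [0.81,0.21,0.04],
    [0.81,0.22,0.04],
    [0.81,0.21,0.04]
  ],
  "twist": [
    [0,0,0],
    [0,0,0],
    [0,0,0],
    [0,0,0],
    [0,0,0]
  ],
  "grip": [88,88,88,88,88]
}}

```text
time_s: 10.62
eef_pos: [0.4663, 0.2624, 0.1893]
tcp_rot: [[-0.225, 0.974, -0.002], [0.974, 0.225, -0.001], [-0.001, -0.002, -1.0]]
wrist_force: [0.1, 0.3, -0.5]
finger_gap: 0.0882
gripper_force: 0.0
```

>>> {"method": "step_arm", "body": {
  "delta_pos": [
    [0,0,0],
    [0,0,0],
    [0,0,0],
    [0,0,0]
  ],
  "twist": [
    [0,0,0],
    [0,0,0],
    [0,0,0],
    [0,0,0]
  ],
  "grip": [88,88,88,88]
}}

```text
time_s: 11.12
eef_pos: [0.4673, 0.2605, 0.1904]
tcp_rot: [[-0.223, 0.975, -0.0], [0.975, 0.223, -0.001], [-0.001, -0.0, -1.0]]
wrist_force: [0.1, 0.3, 0.2]
finger_gap: 0.088
gripper_force: 0.0
```

Run:
```python
from h import *
s=snapshot("wrist");pickle.dump(s,open("w8.pkl","wb"));cv2.imwrite("pics/w8.png",cv2.resize(s["frame"][90:290,190:450,::-1],(780,600),interpolation=cv2.INTER_CUBIC));st()
for b in(.5,.8,1.2):print("disc",fit(s,teeth(.032),.4675,.262,15,dr=.006,da=30,blur=b).round(4))
```

```text
11.18 [0.4673 0.2607 0.1904] yaw 12.9 tilt [-0.     -0.0005] F [-0.33 -0.01 -0.49] M [-0.019 -0.09   0.014] gap 87.9 0.0 q7 -0.67
disc [  0.4676   0.2662  16.9275 -46.4783]
disc [  0.4676   0.2663  16.7774 -40.8496]
disc [  0.4676   0.2663  17.0813 -33.6734]
```

View pics/w8.png

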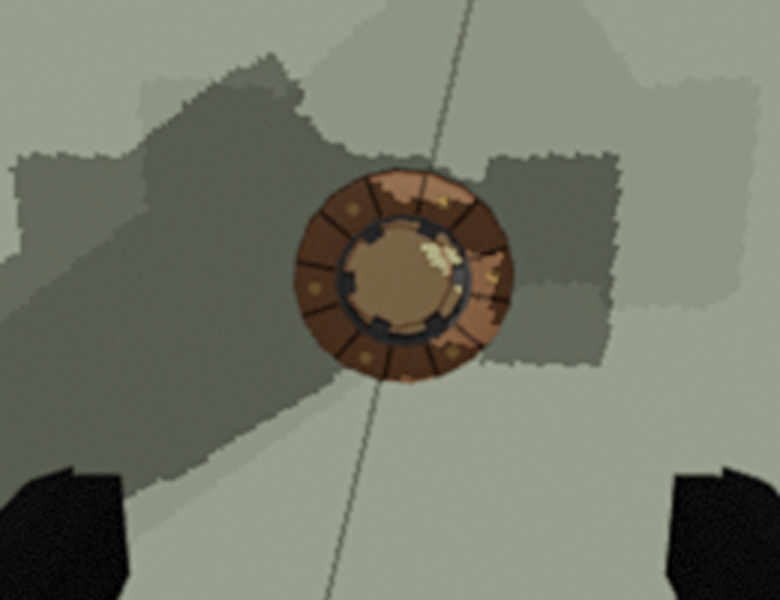

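The brown disc is at crop (404,275), on its blank. Its dark inward teeth are at (462,270), (345,283), (372,232) and (378,328). I'll check the centre and the tooth phase independently.

Run:
```python
from h import *
s=pickle.load(open("w8.pkl","rb"));t=pickle.load(open("d0.pkl","rb"))["top"]
for n,c in(("w",s),("t",t)):
    for z in(.032,.025):print(n,z,fit(c,[circ(.032,z)],.4675,.2635,0,dr=.006,da=1).round(4))
print("px",px2w(s,190+404.5/3,90+275/3,.032))
for u,v in((462,270),(345,283),(372,232),(378,328),(434,325)):
    p=px2w(s,190+u/3,90+v/3,.032);q=p[:2]-[.4676,.2658];print(np.degrees(np.arctan2(q[1],q[0]))%60,np.hypot(*q))
g=cv2.GaussianBlur(s["frame"],(0,0),.6).astype(np.float32).sum(2)
for cy in(.264,.265,.2662):
  th=np.linspace(0,2*np.pi,360,endpoint=False)
  for r in(.0145,.0155,.0165):
    u=w2px(s,np.c_[.4676+r*np.cos(th),cy+r*np.sin(th),0*th+.032]).astype(np.float32)
    v=-cv2.remap(g,u[:,0],u[:,1],1).ravel();F=(v*np.exp(-6j*th)).mean();print(cy,r,round(np.degrees(-np.angle(F))/6%60,1) ,round(abs(F)/v.std(),2))
```

```text
w 0.032 [  0.4677   0.2664   0.2855 -41.6751]
w 0.025 [  0.4682   0.2635  -0.2511 -41.2005]
t 0.032 [  0.4665   0.2587   0.7745 -33.449 ]
t 0.025 [  0.4664   0.2603  -0.5074 -32.7956]
px [0.46808227 0.26690276 0.032     ]
21.069239799001508 0.01732260967475658
17.87642914621867 0.01641509226070558
15.094692110618041 0.015968003009893657
18.055039692814915 0.016525583361648558
16.527884571835024 0.01688794285591466
0.264 0.0145 18.7 0.23
0.264 0.0155 17.6 0.21
0.264 0.0165 16.8 0.21
0.265 0.0145 16.9 0.46
0.265 0.0155 16.7 0.42
0.265 0.0165 16.5 0.27
0.2662 0.0145 16.1 0.56
0.2662 0.0155 16.3 0.51
0.2662 0.0165 17.0 0.4
```

Run:
```python
from h import *
st();s=snapshot("wrist");t=snapshot("top");st();c=snapshot("scene")
for n,q in(("w",s),("t",t),("sc",c)):
    for z in(.032,):
        for k in(.031,.032,.033):print(n,z,k,fit(q,[circ(k,z)],.4675,.263,0,dr=.009,da=1,blur=.7).round(4))
print(-s["R"].T@s["t"])
```

```text
11.18 [0.4673 0.2607 0.1904] yaw 12.9 tilt [-0.     -0.0005] F [-0.33 -0.01 -0.49] M [-0.019 -0.09   0.014] gap 87.9 0.0 q7 -0.67
11.28 [0.4673 0.2611 0.1905] yaw 12.93 tilt [ 0.0001 -0.0001] F [0.58 0.81 0.37] M [-0.09  -0.13  -0.002] gap 87.8 0.0 q7 -0.67
w 0.032 0.031 [  0.4678   0.2654   0.1678 -44.8899]
w 0.032 0.032 [  0.4677   0.2663   0.7662 -46.2426]
w 0.032 0.033 [  0.4661   0.267    0.0867 -32.8032]
t 0.032 0.031 [  0.4677   0.2614  -0.0751 -30.9678]
t 0.032 0.032 [ 4.68200e-01  2.61000e-01 -3.00000e-03 -3.25999e+01]
t 0.032 0.033 [  0.4685   0.2606   0.7945 -32.539 ]
sc 0.032 0.031 [ 4.76300e-01  2.61200e-01  1.25000e-02 -4.71696e+01]
sc 0.032 0.032 [  0.4762   0.2619  -0.3464 -48.0272]
sc 0.032 0.033 [ 4.76500e-01  2.61900e-01 -8.50000e-03 -4.83338e+01]
[0.4488934  0.33968876 0.31189421]
```

```bash
python3 -c "
from h import *
plan([.4677,.266,.0365],17,5)"
```

```text
[[0.02, 0.01, 0.62], [0.02, 0.0, 0.61], [0.01, 0.01, 0.62], [0.02, 0.01, 0.61], [0.02, 0.0, 0.62]] [[0.0, 0.0, -0.005], [0.0, 0.0, -0.004], [0.0, 0.0, -0.005], [0.0, 0.0, -0.004], [0.0, 0.0, -0.005]]
end [0.4676 0.266  0.0365] 17.08
```

>>> {"method": "step_arm", "body": {
  "delta_pos": [
    [0.02,0.01,0.62],
    [0.02,0,0.61],
    [0.01,0.01,0.62],
    [0.02,0.01,0.61],
    [0.02,0,0.62]
  ],
  "twist": [
    [0,0,-0.005],
    [0,0,-0.004],
    [0,0,-0.005],
    [0,0,-0.004],
    [0,0,-0.005]
  ],
  "grip": [88,88,88,88,88]
}}

```text
time_s: 11.95
eef_pos: [0.4677, 0.2664, 0.0356]
tcp_rot: [[-0.294, 0.956, 0.0], [0.956, 0.294, 0.0], [0.0, 0.0, -1.0]]
wrist_force: [-0.5, 0.5, 0.1]
finger_gap: 0.0878
gripper_force: 0.0
```

>>> {"method": "step_arm", "body": {
  "delta_pos": [
    [0,0,0],
    [0,0,0],
    [0,0,0],
    [0,0,0],
    [0,0,0]
  ],
  "twist": [
    [0,0,0],
    [0,0,0],
    [0,0,0],
    [0,0,0],
    [0,0,0]
  ],
  "grip": [88,75,55,55,55],
  "squeeze": 12
}}

```text
time_s: 12.58
eef_pos: [0.4682, 0.2666, 0.0375]
tcp_rot: [[-0.294, 0.956, 0.002], [0.956, 0.294, 0.001], [0.0, 0.002, -1.0]]
wrist_force: [-0.4, -1.6, 7.6]
finger_gap: 0.0637
gripper_force: 12.0
```

```bash
python3 -c "
from h import *
st()"
```

```text
12.57 [0.4682 0.2666 0.0375] yaw 17.1 tilt [0.0016 0.0006] F [-0.42 -1.63  7.61] M [-0.279  0.035 -0.001] gap 63.7 12.00037048834929 q7 -0.77
```

```bash
python3 -c "
from h import *
plan([.4609,.0524,.19],13,6,p0=[.4677,.2662,.12],a0=17.1)"
```

```text
[[-0.67, -0.23, -0.23], [-0.68, -0.22, -0.24], [-0.68, -0.22, -0.23], [-0.68, -0.21, -0.23], [-0.69, -0.19, -0.24]] [[0.0, 0.0, 0.004], [0.0, 0.0, 0.004], [0.0, 0.0, 0.003], [0.0, 0.0, 0.004], [0.0, 0.0, 0.004]]
[[-0.69, -0.2, -0.23]] [[0.0, 0.0, 0.004]]
end [0.4607 0.0521 0.19  ] 12.96
```

>>> {"method": "step_arm", "body": {
  "delta_pos": [
    [0,0,-0.34],
    [0,0,-0.5],
    [0,0,-0.84]
  ],
  "twist": [
    [0,0,0],
    [0,0,0],
    [0,0,0]
  ],
  "grip": [55,55,55],
  "squeeze": 25
}}

```text
time_s: 12.95
eef_pos: [0.4666, 0.2658, 0.1214]
tcp_rot: [[-0.294, 0.956, -0.002], [0.956, 0.294, -0.001], [-0.0, -0.002, -1.0]]
wrist_force: [0.2, 0.0, -0.3]
finger_gap: 0.0633
gripper_force: 25.0
```

>>> {"method": "step_arm", "body": {
  "delta_pos": [
    [-0.67,-0.23,-0.23],
    [-0.68,-0.22,-0.24],
    [-0.68,-0.22,-0.23],
    [-0.68,-0.21,-0.23],
    [-0.69,-0.19,-0.24]
  ],
  "twist": [
    [0,0,0.004],
    [0,0,0.004],
    [0,0,0.003],
    [0,0,0.004],
    [0,0,0.004]
  ],
  "grip": [55,55,55,55,55]
}}

```text
time_s: 13.58
eef_pos: [0.4617, 0.087, 0.1802]
tcp_rot: [[-0.237, 0.972, 0.001], [0.972, 0.237, -0.0], [-0.0, 0.0, -1.0]]
wrist_force: [0.7, -0.1, -1.6]
finger_gap: 0.0631
gripper_force: 25.0
```

>>> {"method": "step_arm", "body": {
  "delta_pos": [
    [-0.69,-0.2,-0.23],
    [0,0,0],
    [0,0,0],
    [0,0,0],
    [0,0,0]
  ],
  "twist": [
    [0,0,0.004],
    [0,0,0],
    [0,0,0],
    [0,0,0],
    [0,0,0]
  ],
  "grip": [55,55,55,55,55]
}}

```text
time_s: 14.2
eef_pos: [0.4603, 0.0533, 0.1903]
tcp_rot: [[-0.226, 0.974, -0.0], [0.974, 0.226, 0.0], [0.0, -0.0, -1.0]]
wrist_force: [0.2, -0.9, -1.1]
finger_gap: 0.0634
gripper_force: 25.0
```

Run:
```python
from h import *
st()
s=snapshot("wrist");pickle.dump(s,open("w9.pkl","wb"));st()
e=robot.state()["eef_pos"];R=Rt(yaw(robot.state()["tcp_rot"]));zt=e[2]-.009+.0035
def tl(r):return (R.T@(np.r_[r[:2],e[2]]-e)*1e3).round(2),r[2:].round(2)
vis=lambda t:np.ones(len(t),bool)
arc=circ(.032,zt,skip=lambda t:np.cos(t-np.radians(13+90))>.3)
T=[(p,n) for p,n in teeth(zt)[1:]]
for b in(.6,1):
  print("disc arc+teeth",tl(fit(s,teeth(zt),e[0],e[1],13,dr=.008,da=15,blur=b)),"arc",tl(fit(s,[arc],e[0],e[1],0,dr=.008,da=.5,blur=b)))
  print("teeth",tl(fit(s,T,e[0],e[1],13,dr=.004,da=15,blur=b)))
  print("clutch block",tl(fit(s,block(),e[0],e[1],13,dr=.006,da=4,blur=b)))
```

```text
14.2 [0.4603 0.0533 0.1903] yaw 13.08 tilt [-0.0004  0.0003] F [ 0.15 -0.93 -1.07] M [ 0.    -0.089 -0.018] gap 63.4 24.999924505100353 q7 -0.26
14.25 [0.4603 0.0531 0.1903] yaw 13.06 tilt [-0.0004  0.0003] F [ 0.31  0.12 -1.13] M [ 0.028 -0.057 -0.053] gap 63.1 24.999870957399253 q7 -0.26
disc arc+teeth (array([-0.05, -0.31,  0.  ]), array([ 13.39, -35.82])) arc (array([ 0.06, -0.25,  0.  ]), array([  0.06, -53.67]))
teeth (array([-0.49, -0.3 ,  0.  ]), array([ 12.99, -40.94]))
clutch block (array([0.57, 0.44, 0.  ]), array([ 13.4 , -48.13]))
disc arc+teeth (array([-0.06, -0.28,  0.  ]), array([ 13.12, -33.93])) arc (array([ 0.09, -0.26,  0.  ]), array([ -0.  , -48.68]))
teeth (array([ 1.95, -0.32,  0.  ]), array([ 13.44, -38.47]))
clutch block (array([1.16, 0.36, 0.  ]), array([ 13.19, -44.01]))
```

The disc sits centred in the jaws, with its teeth at about 13.2° and the spline gaps at about 12.8°. I'll lower it around the stud and nose.

>>> {"method": "step_arm", "body": {
  "delta_pos": [
    [-0.014,0.017,0.3],
    [0,0,0.6],
    [0,0,0.6],
    [0,0,0],
    [0,0,0]
  ],
  "twist": [
    [0,0,0],
    [0,0,0],
    [0,0,0],
    [0,0,0],
    [0,0,0]
  ],
  "grip": [55,55,55,55,55]
}}

```text
time_s: 14.88
eef_pos: [0.4617, 0.0521, 0.1157]
tcp_rot: [[-0.225, 0.974, 0.0], [0.974, 0.225, 0.0], [0.0, 0.0, -1.0]]
wrist_force: [-0.4, -1.1, -1.2]
finger_gap: 0.0628
gripper_force: 25.0
```

Run:
```python
from h import *
st()
s=snapshot("wrist");pickle.dump(s,open("w10.pkl","wb"));st()
e=robot.state()["eef_pos"];R=Rt(yaw(robot.state()["tcp_rot"]));zt=e[2]-.009+.0035
def tl(r):return (R.T@(np.r_[r[:2],e[2]]-e)*1e3).round(2),r[2:].round(2)
arc=circ(.032,zt,skip=lambda t:np.cos(t-np.radians(103))>.3)
def fing():
    L=[]
    for e in(1,-1):
        for x in(.0073,.0173):L.append(seg([e*x,.034,.072],[e*x,.044,.072],[1,0,0],30))
        L.append(seg([e*.0073,.034,.072],[e*.0173,.034,.072],[0,1,0],20))
    return L
far=lambda t:np.sin(t)>.3
for b in(.6,1):
  print("arc",tl(fit(s,[arc],e[0],e[1],0,dr=.008,da=.5,blur=b)))
  print("stud top",tl(fit(s,[circ(.005,.096)],e[0],e[1],0,dr=.004,da=.5,blur=b)),"nose",tl(fit(s,[circ(.009,.076),circ(.005,.096)],e[0],e[1],0,dr=.004,da=.5,blur=b)))
  print("fing",tl(fit(s,fing(),e[0],e[1],13.2,dr=.004,da=1,blur=b)))
  print("drum",tl(fit(s,[circ(.046,.026,skip=far)],e[0],e[1],0,dr=.004,da=1,blur=b)))
```

```text
14.88 [0.4617 0.0521 0.1157] yaw 12.99 tilt [0.0001 0.0003] F [-0.42 -1.12 -1.19] M [ 0.    -0.108 -0.015] gap 62.8 24.999962714355206 q7 -0.37
14.93 [0.4621 0.0521 0.1162] yaw 12.98 tilt [0.0012 0.0003] F [0.04 0.61 0.05] M [-0.023 -0.068  0.005] gap 62.8 24.999932673526928 q7 -0.37
arc (array([ 0.26, -0.79,  0.  ]), array([ -0.49, -35.44]))
stud top (array([-3.34, -0.77,  0.  ]), array([  0.2 , -24.29])) nose (array([ 0.42, -0.76,  0.  ]), array([ -0.3 , -15.35]))
fing (array([ 0.93, -1.37,  0.  ]), array([ 14.19, -27.17]))
drum (array([ 1.45, -1.02,  0.  ]), array([ -1.  , -35.16]))
arc (array([ 0.22, -0.71,  0.  ]), array([ -0.24, -30.37]))
stud top (array([-3.56, -0.79,  0.  ]), array([ -0.33, -22.04])) nose (array([-3.56, -0.8 ,  0.  ]), array([ -0.34, -13.37]))
fing (array([ 0.96, -1.44,  0.  ]), array([ 14.2, -24.9]))
drum (array([ 1.53, -1.17,  0.  ]), array([ -0.55, -29.05]))
```

>>> {"method": "step_arm", "body": {
  "delta_pos": [
    [0,0,0.15],
    [0,0,0.15],
    [0,0,0.15],
    [0,0,0.1],
    [0,0,0]
  ],
  "twist": [
    [0,0,0],
    [0,0,0],
    [0,0,0],
    [0,0,0],
    [0,0,0]
  ],
  "grip": [55,55,55,55,55]
}}

```text
time_s: 15.55
eef_pos: [0.4612, 0.0518, 0.0875]
tcp_rot: [[-0.225, 0.974, -0.001], [0.974, 0.225, -0.0], [0.0, -0.001, -1.0]]
wrist_force: [0.1, -1.5, -0.7]
finger_gap: 0.0633
gripper_force: 25.0
```

>>> {"method": "step_arm", "body": {
  "delta_pos": [
    [0,0,0.04],
    [0,0,0],
    [0,0,0]
  ],
  "twist": [
    [0,0,0],
    [0,0,0],
    [0,0,0]
  ],
  "grip": [55,55,55]
}}

```text
time_s: 15.92
eef_pos: [0.4616, 0.0518, 0.0861]
tcp_rot: [[-0.224, 0.974, 0.0], [0.974, 0.224, 0.0], [-0.0, 0.0, -1.0]]
wrist_force: [-0.4, -0.2, -0.5]
finger_gap: 0.0632
gripper_force: 25.0
```

Run:
```python
from h import *
st()
s=snapshot("wrist");pickle.dump(s,open("w11.pkl","wb"));st()
e=robot.state()["eef_pos"];R=Rt(yaw(robot.state()["tcp_rot"]));zt=e[2]-.009+.0035
def tl(r):return (R.T@(np.r_[r[:2],e[2]]-e)*1e3).round(2),r[2:].round(2)
for b in(.6,1):
  print("arc",tl(fit(s,[circ(.032,zt,skip=lambda t:np.cos(t-np.radians(103))>.3)],e[0],e[1],0,dr=.008,da=.5,blur=b)))
  print("nose",tl(fit(s,[circ(.009,.076,skip=lambda t:np.sin(t)>-.2),circ(.005,.096,skip=lambda t:np.sin(t)<.2)],e[0],e[1],0,dr=.0025,da=.5,blur=b)))
  print("stud",tl(fit(s,[circ(.005,.096)],e[0],e[1],0,dr=.0025,da=.5,blur=b)))
```

```text
15.93 [0.4616 0.0518 0.0861] yaw 12.97 tilt [0.0002 0.    ] F [-0.4  -0.18 -0.48] M [-0.039 -0.117 -0.012] gap 63.2 24.999943595321383 q7 -0.41
15.97 [0.4616 0.0518 0.0861] yaw 12.97 tilt [ 0.0002 -0.    ] F [ 0.13 -0.12 -2.18] M [-0.034 -0.116  0.049] gap 63.3 24.999909429898253 q7 -0.41
arc (array([0.01, 0.06, 0.  ]), array([  0.5 , -47.13]))
nose (array([ 0.77, -0.64,  0.  ]), array([  0.47, -35.05]))
stud (array([ 0.6 , -0.57,  0.  ]), array([ -0.39, -38.96]))
arc (array([ 0.01, -0.02,  0.  ]), array([  0.49, -40.77]))
nose (array([ 0.85, -0.64,  0.  ]), array([  0.47, -30.88]))
stud (array([ 0.66, -0.6 ,  0.  ]), array([ -0.13, -33.78]))
```

>>> {"method": "step_arm", "body": {
  "delta_pos": [
    [0.014,-0.012,0],
    [0,0,0],
    [0,0,0.04],
    [0,0,0.04],
    [0,0,0]
  ],
  "twist": [
    [0,0,0],
    [0,0,0],
    [0,0,0],
    [0,0,0],
    [0,0,0]
  ],
  "grip": [55,55,55,55,55]
}}

```text
time_s: 16.6
eef_pos: [0.4606, 0.0523, 0.0817]
tcp_rot: [[-0.224, 0.974, -0.0], [0.974, 0.224, -0.0], [0.0, -0.0, -1.0]]
wrist_force: [0.4, -0.5, -0.0]
finger_gap: 0.0631
gripper_force: 25.0
```

>>> {"method": "step_arm", "body": {
  "delta_pos": [
    [0,0,0.02],
    [0,0,0],
    [0,0,0.02],
    [0,0,0]
  ],
  "twist": [
    [0,0,0],
    [0,0,0],
    [0,0,0],
    [0,0,0]
  ],
  "grip": [55,55,55,55]
}}

```text
time_s: 17.1
eef_pos: [0.4607, 0.0523, 0.0799]
tcp_rot: [[-0.224, 0.974, -0.0], [0.974, 0.224, -0.0], [-0.0, -0.0, -1.0]]
wrist_force: [0.5, -0.4, -0.7]
finger_gap: 0.0632
gripper_force: 25.0
```

>>> {"method": "step_arm", "body": {
  "delta_pos": [
    [0,0,0.02],
    [0,0,0.02],
    [0,0,0.02],
    [0,0,0]
  ],
  "twist": [
    [0,0,0],
    [0,0,0],
    [0,0,0],
    [0,0,0]
  ],
  "grip": [55,55,55,55]
}}

```text
time_s: 17.6
eef_pos: [0.4607, 0.0523, 0.0769]
tcp_rot: [[-0.225, 0.974, -0.0], [0.974, 0.225, -0.0], [-0.0, -0.0, -1.0]]
wrist_force: [-0.8, 0.0, -0.4]
finger_gap: 0.0631
gripper_force: 25.0
```

>>> {"method": "step_arm", "body": {
  "delta_pos": [
    [0,0,0.04],
    [0,0,0.04],
    [0,0,0.04],
    [0,0,0.04],
    [0,0,0]
  ],
  "twist": [
    [0,0,0],
    [0,0,0],
    [0,0,0],
    [0,0,0],
    [0,0,0]
  ],
  "grip": [55,55,55,55,55]
}}

```text
time_s: 18.23
eef_pos: [0.4606, 0.0523, 0.0688]
tcp_rot: [[-0.224, 0.974, -0.0], [0.974, 0.224, -0.0], [0.0, -0.0, -1.0]]
wrist_force: [-0.2, -0.3, 0.2]
finger_gap: 0.0631
gripper_force: 25.0
```

>>> {"method": "step_arm", "body": {
  "delta_pos": [
    [0,0,0.02],
    [0,0,0],
    [0,0,0.01],
    [0,0,0]
  ],
  "twist": [
    [0,0,0],
    [0,0,0],
    [0,0,0],
    [0,0,0]
  ],
  "grip": [55,55,55,55]
}}

```text
time_s: 18.73
eef_pos: [0.4608, 0.0524, 0.0675]
tcp_rot: [[-0.224, 0.974, 0.0], [0.974, 0.224, 0.0], [0.0, 0.0, -1.0]]
wrist_force: [0.3, -0.4, -1.2]
finger_gap: 0.0632
gripper_force: 25.0
```

>>> {"method": "step_arm", "body": {
  "delta_pos": [
    [0,0,0.01],
    [0,0,0],
    [0,0,0.01],
    [0,0,0]
  ],
  "twist": [
    [0,0,0],
    [0,0,0],
    [0,0,0],
    [0,0,0]
  ],
  "grip": [55,55,55,55]
}}

```text
time_s: 19.23
eef_pos: [0.4608, 0.0523, 0.0666]
tcp_rot: [[-0.225, 0.974, 0.0], [0.974, 0.225, -0.0], [-0.0, 0.0, -1.0]]
wrist_force: [-0.2, -0.4, 1.2]
finger_gap: 0.0632
gripper_force: 25.0
```

>>> {"method": "step_arm", "body": {
  "delta_pos": [
    [0,0,0.01],
    [0,0,0],
    [0,0,0]
  ],
  "twist": [
    [0,0,0],
    [0,0,0],
    [0,0,0]
  ],
  "grip": [55,55,55]
}}

```text
time_s: 19.6
eef_pos: [0.4608, 0.0524, 0.0665]
tcp_rot: [[-0.225, 0.974, 0.0], [0.974, 0.225, -0.0], [-0.0, 0.0, -1.0]]
wrist_force: [-2.3, -0.4, 9.0]
finger_gap: 0.0631
gripper_force: 25.0
```

Contact came with 9 N at the predicted home height, so I'll back off, release and rise.

>>> {"method": "step_arm", "body": {
  "delta_pos": [
    [0,0,-0.012],
    [0,0,0],
    [0,0,0],
    [0,0,0],
    [0,0,0]
  ],
  "twist": [
    [0,0,0],
    [0,0,0],
    [0,0,0],
    [0,0,0],
    [0,0,0]
  ],
  "grip": [63,65,74,84,84]
}}

```text
time_s: 20.23
eef_pos: [0.4607, 0.0524, 0.0665]
tcp_rot: [[-0.225, 0.974, -0.0], [0.974, 0.225, 0.0], [0.0, -0.0, -1.0]]
wrist_force: [0.3, 0.1, -0.4]
finger_gap: 0.0839
gripper_force: 0.0
```

>>> {"method": "step_arm", "body": {
  "delta_pos": [
    [0,0,-0.3],
    [0,0,-0.6],
    [0,0,-0.9],
    [0,0,-0.9],
    [0,0,0]
  ],
  "twist": [
    [0,0,0],
    [0,0,0],
    [0,0,0],
    [0,0,0],
    [0,0,0]
  ],
  "grip": [84,84,84,84,84]
}}

```text
time_s: 20.85
eef_pos: [0.4628, 0.0527, 0.2052]
tcp_rot: [[-0.224, 0.975, 0.007], [0.975, 0.224, 0.0], [-0.001, 0.007, -1.0]]
wrist_force: [-0.2, 0.3, -0.1]
finger_gap: 0.084
gripper_force: 0.0
```

>>> {"method": "step_arm", "body": {
  "delta_pos": [
    [0,0,0],
    [0,0,0],
    [0,0,0]
  ],
  "twist": [
    [0,0,0],
    [0,0,0],
    [0,0,0]
  ],
  "grip": [84,84,84]
}}

```text
time_s: 21.22
eef_pos: [0.4601, 0.0524, 0.2007]
tcp_rot: [[-0.225, 0.974, -0.002], [0.974, 0.225, 0.0], [0.001, -0.002, -1.0]]
wrist_force: [0.6, -1.2, -0.1]
finger_gap: 0.0844
gripper_force: 0.0
```

Run:
```python
from h import *
s=snapshot("wrist");st()
cv2.imwrite("pics/w12.png",cv2.resize(s["frame"][90:290,190:450,::-1],(780,600),interpolation=cv2.INTER_CUBIC))
for z in(.055,.058,.061,.064,.070,.076):print(z,fit(s,[circ(.032,z)],.461,.0525,0,dr=.005,da=.5,blur=.7).round(4))
```

```text
21.27 [0.4603 0.0524 0.2008] yaw 12.99 tilt [-0.0016  0.0001] F [-0.85  0.61  0.87] M [-0.033 -0.136  0.028] gap 83.5 0.0 q7 -0.26
0.055 [  0.4611   0.0497   0.0314 -28.5836]
0.058 [  0.4608   0.0507   0.0879 -29.5598]
0.061 [  0.4606   0.0515   0.3972 -28.2524]
0.064 [  0.4599   0.0526   0.477  -25.0909]
0.07 [  0.4587   0.0554   0.3939 -19.9572]
0.076 [  0.4576   0.0575  -0.4501 -17.8336]
```

View pics/w12.png

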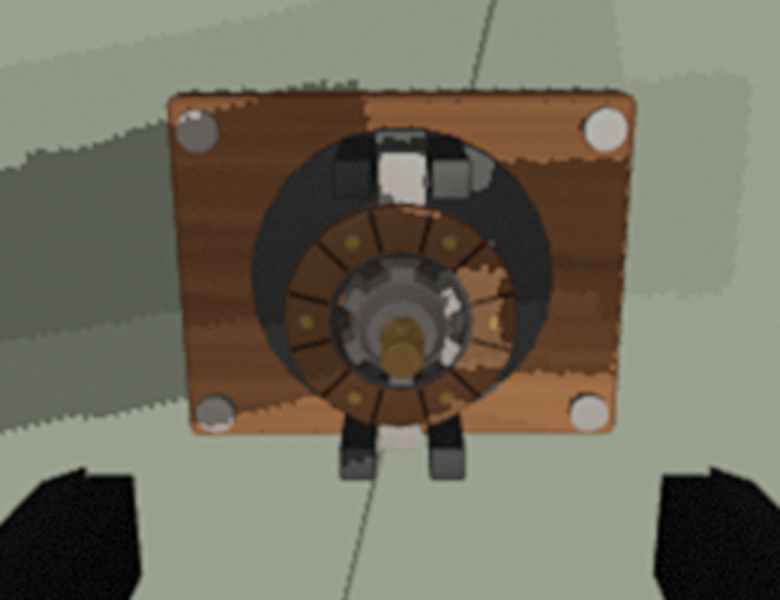

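The disc lies flat around the hub at crop (400,315), with the splines between its teeth and its height fit consistent with fully home. The separator's tabs show in both slots, at (402,175) and (400,437). The gripper is clear, so I'm handing the job in.

```bash
python3 -c "
from rig import robot
print(robot.sign_off())"
```

```text
the job is handed in; nothing more can be done
None
```

Both plates are on the clutch, let go and lying flat: the separator is on the flange with a tab in each slot, and the disc is on top, fully home on the splines, at about 21 s with peak wrist readings of 13.5 N (separator) and 9 N (disc), both just over the suggested 3–8 N; the disc needed no turning search because I matched its tooth angle to the splines from the camera.

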